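Mesh the splined key in the cracked heel piece and hold the spring down

ROBOT

A 7-joint arm with a two-finger parallel gripper is mounted at the origin on the work surface. World frame = base frame: x ahead of the robot, y to its left, z up, the work surface at z = 0. Lengths are in m, angles in rad, forces in N, time in s.
With the tool pointing down it reaches from about 0.35 to 0.775 m from the base axis. Payload 3.1 kg.
Tool frame: the origin (TCP) lies midway between the tips of the shut fingers; the grasp point (between the pads) lies 19 mm behind it (manip.grip_depth is the distance from the TCP to the grasp point, in m); z points along the fingers, y is the line along which they close (so a half turn about z gives the same grasp; the last joint's range is limited). The gripper opens to 85 mm and grips with 20 to 120 N. Pads are 22 mm wide; open, the fingers measure 114 mm over their backs; the gripper's body (76 mm by 85 mm) begins 54 mm behind the grasp point. The pads swing forward as they close: fully open they stand 13 mm farther back than shut.
Start: joints at [-1.268, 0.311, 0.014, 1.512, -0.004, 1.319, -0.027], TCP at [0.186, 0.518, 0.198] pointing down, gripper open.
Joint ranges: [-2.7, 2.7], [-0.3, 1.91], [-1.27, 1.3], [0.12, 2.57], [-1.44, 4.58], [0.2, 2.03], [-3.05, 3.05]. Speed limits (rad/s): [2.79, 2.79, 3.14, 3.14, 3.14, 3.14, 3.14].

INTERFACE

Orientations are given as a unit quaternion [w, x, y, z].
In Python, from station import manip, optics gives the robot as it stands.
- The arm moves only by the tool apply_moves, never from a script. Its argument "rows" is a list of rows, each a list of 3 entries, a list of its own where there are three numbers: the closure, from 0 (fully open) to 1 (shut), then the shift along the tool's x, y, z in cm, then the turn about the tool's z in degrees. In form: [[fingers, [dx, dy, dz], spin], ...]. A call has 1 to 10 rows; each row is the pose to reach, as a shift and turn from the pose commanded when the call began, along the tool's axes at that moment; what a row does not reach only later rows make up. A row lasts 1/10 s, in which the tool goes at most 50 mm and 8.59 degrees, less where a joint would pass 70% of its speed; a pose out of reach is approached as far as the arm can. A call with a gripper value outside its range is refused whole. The fingers move at their own pace and stop on an object; "force" is the grip in N (left out, the last holds). Time passes only in rows, so rows that repeat a pose let the fingers close. It gives the time, the measured TCP pose, the force, the opening and the grip force at its end, in the units of the state.
- manip.state(): the state, without advancing time (a new reading comes with each control period).
- optics.snapshot(name): name is "side" or "top" or "wrist"; returns a dict with "image" (420x560x3 uint8, red, green, blue), "fx", "fy", "cx", "cy" (pixels), "extrinsics" (4x4, takes a point from camera to world coordinates); the wrist camera has in their place "mount" (4x4, takes a point from camera to tool coordinates, whose origin is the TCP and whose axes are the flange's). Camera axes: x right, y down, z forward; pixel columns grow to the right and rows downward; lengths in m; the calibration is good to about 2 mm. A picture is of the moment at which its call begins: read the wrist's pose just before it. There is no depth.
- manip.close_job(): hands the job in; it is judged then, once.
The state is a dict: "time": time; "joint_positions": joint angles; "qvel": joint speeds; "tau": joint torques, N m; "tcp_pos": TCP position; "eef_rot": TCP orientation; "ft_force": force on the tool from outside, world axes, zero at the start; "wrist_torque": the same for the moment, N m; "opening": finger opening in m; "finger_force": force on a finger pad.
Only numpy, scipy, OpenCV 4.12 (cv2) and the standard library are available. Lean on these libraries where they do the work, as an engineer would, in place of code of your own. Each camera call takes 0.05 s, during which the arm holds its last target. There are 200 camera calls.

TASK

Take the splined T-handled key out of its stand, turn it until its four splines mesh with the cross-shaped socket of the bronze ferrule on the clamped heel piece, and slide it fully home against the spring, until its collar sits on the ferrule's rim. The heel piece is cracked, so never press on it with more than 40 N, and leave the other loose things where they are. Finish while still gripping the key and keeping it pressed home: do not let go.

Things in the scene. Friction and masses are not known exactly. Their poses are not given: they have to be found in the camera images.
- key_grip (a point): Centre of the key's grey T-handle: flat upright bar 46 mm long (own x), 16 thick (y), 26 tall. Key 76 mm tall, about 150 g, upright, z up. Below the handle: neck 14 mm across, 20 long; round collar 38 across, 6 thick, underside 39 mm below this point; splined foot 24 mm long. It hangs by its collar in one of two alike stands (which one varies); lift 30 mm to clear
- key_foot (a point): Centre of the key's lower end face, 63 mm straight below key_grip. The foot is a cross (four splines at 90 degrees) with arms along the key's own x and y, 24 mm tip to tip, each arm 8 mm wide, edges rounded by 2 mm. The stands: round aluminium, 52 mm across, 34 mm tall, on 75 mm square plates, holes 28 mm across
- mouth (a point): Centre of the bronze ferrule's open top, at its rim, z up, 96 mm above the table. Round bush 48 mm across, 34 tall, on the black heel piece (74 x 70 mm, fixed in a jig). Socket: a cross, arms along this point's x and y, 26.4 mm tip to tip, 10.4 wide; the key fits every 90 degrees. Fully home: key_foot 24 mm below this point, collar on the rim. The ferrule turns only stiffly (0.18 N m)
- plunger (a joint): Spring plunger in the socket, its top 14 mm below the rim when up (0). Grows as it is pressed down: 0.010 m with the key fully home (stop at 0.012). It pushes back with 3 N at first touch, 8 N with the key home, so the key rises again if not kept pressed
- drift_grip (a point): Not to be used: centre of the round grey knob (30 mm across, 22 tall, top 28 mm above the stand) of a plain round drift that hangs in the other stand; leave it there
- pedal: Bystander: blue plastic brake pedal, 75 x 38 x 22 mm with two steel wires 36 mm long at its +x end, origin under its centre
- screw_a: Bystander: silver forward-pressure screw standing on its head, head 20 mm across, 39 mm tall, origin under its centre
- screw_b: Bystander: second silver screw like screw_a
- spare: Bystander: loose dull bronze ferrule, 32 mm across, 22 mm tall, origin under its centre
- grease: Bystander: jar with black lid, 56 mm across, 60 mm tall, origin under its centre
- driver: Bystander: screwdriver lying on the table
Not all that is in view belongs to the job. What is meant by the part that bears mouth is not red, and is the smaller of those in its own colour. Leave any orange look-alike of the part that bears key_grip alone.

How it is judged:
By the outcome, as a careful person would: the job done as asked, in the order asked, and still so for the second after the job is handed in, while the arm keeps its last pose, push and grip.
It also fails if it takes over 42 s, if anything falls off the work surface, if the arm or the gripper's body presses on something with over 40 N, if the wrist force passes 120 N, or if a joint passes its speed limit or range.

## Working session

There is one attempt and no reset: what is moved stays moved. The work goes in short steps, Python scripts to look and compute and a tool call to move; the robot and the scene stay as the last step left them, time stands still between calls to the robot, and variables do not carry over. Pictures are saved under pics/ and viewed, at most 10 in all, crops included, and the job is handed in when it is done.

Besides the shell and the picture viewer there is one more tool, called after ">>>" as a command line: name --argument value ..., lists and objects as JSON in quotes. apply_moves: Moves the arm, as the interface text tells. Its arguments: {"type":"object","properties":{"rows":{"type":"array"},"force":{"type":"number"}},"required":["rows"]}

```bash
ls; mkdir -p pics
cat > h.py <<'E'
import numpy as np, cv2
from scipy.spatial.transform import Rotation as R
from station import manip, optics
def pose():
    s=manip.state(); q=s["eef_rot"]; T=np.eye(4)
    T[:3,:3]=R.from_quat([q[1],q[2],q[3],q[0]]).as_matrix(); T[:3,3]=s["tcp_pos"]; return T
def snap(n,f):
    T=pose(); d=optics.snapshot(n)
    E=T@np.array(d["mount"]) if n=="wrist" else np.array(d["extrinsics"])
    cv2.imwrite(f"pics/{f}.png",d["image"][:,:,::-1])
    K=np.array([[d["fx"],0,d["cx"]],[0,d["fy"],d["cy"]],[0,0,1]])
    np.savez(f"pics/{f}.npz",E=E,K=K,T=T); return d["image"]
def cam(f): z=np.load(f"pics/{f}.npz"); return z["E"],z["K"]
def atz(f,u,v,z):
    E,K=cam(f); r=E[:3,:3]@np.linalg.solve(K,[u,v,1]); return E[:3,3]+r*(z-E[2,3])/r[2]
def proj(f,p):
    E,K=cam(f); q=K@(E[:3,:3].T@(np.array(p)-E[:3,3])); return q[:2]/q[2]
def crop(f,u0,v0,u1,v1,k,o):
    im=cv2.imread(f"pics/{f}.png")[v0:v1,u0:u1]; cv2.imwrite(f"pics/{o}.png",cv2.resize(im,None,fx=k,fy=k,interpolation=cv2.INTER_CUBIC))
E
python3 - <<'E'
from h import *
np.set_printoptions(precision=4,suppress=True)
s=manip.state(); print({k:np.round(v,3) for k,v in s.items()}); print(pose(), manip.grip_depth)
for n in("top","side"): 
    snap(n,n+"0"); print(cam(n+"0"))
a=cv2.imread("pics/top0.png");
E
```

```text
pics
{'time': np.float64(0.0), 'joint_positions': array([-1.268,  0.312,  0.014,  1.513, -0.004,  1.319, -0.027]), 'qvel': array([ 0.002,  0.001, -0.   ,  0.001, -0.   ,  0.001, -0.001]), 'tau': array([  0.   , -37.99 ,   0.146, -23.059,   0.012,   0.014,  -0.   ]), 'tcp_pos': array([0.186, 0.517, 0.197]), 'eef_rot': array([-0.   ,  0.172,  0.985, -0.001]), 'ft_force': array([ 0.797,  0.088, -0.6  ]), 'wrist_torque': array([ 0.055,  0.027, -0.026]), 'finger_force': np.float64(0.0), 'opening': np.float64(0.086)}
[[-0.9412  0.3379 -0.0007  0.1856]
 [ 0.3379  0.9412 -0.0022  0.5169]
 [-0.0001 -0.0024 -1.      0.1965]
 [ 0.      0.      0.      1.    ]] 0.0187
(array([[-0.0319, -0.9792,  0.2005,  0.2944],
       [-0.9995,  0.0317, -0.004 , -0.0114],
       [-0.0024, -0.2005, -0.9797,  1.1152],
       [ 0.    ,  0.    ,  0.    ,  1.    ]]), array([[447.1206,   0.    , 279.0758],
       [  0.    , 447.1206, 215.3832],
       [  0.    ,   0.    ,   1.    ]]))
(array([[-0.9657, -0.1537,  0.2093,  0.3356],
       [-0.2592,  0.5249, -0.8107,  0.6676],
       [ 0.0148, -0.8372, -0.5467,  0.5223],
       [ 0.    ,  0.    ,  0.    ,  1.    ]]), array([[388.5218,   0.    , 279.2411],
       [  0.    , 388.5218, 214.0372],
       [  0.    ,   0.    ,   1.    ]]))
```

View pics/top0.png

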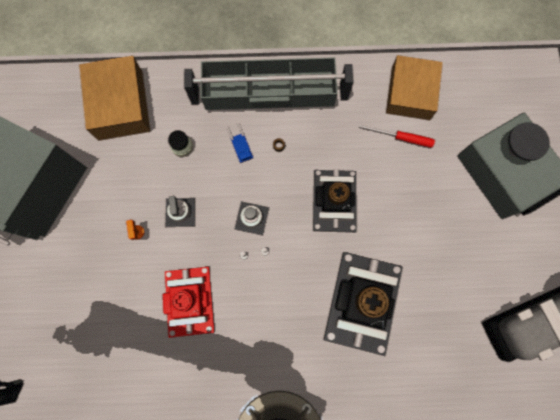

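View pics/side0.png

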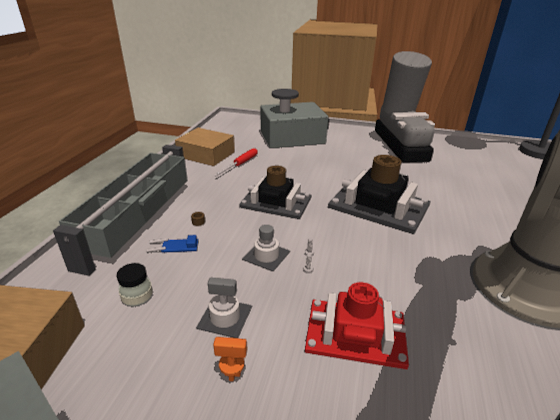

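The key (T-handle) hangs in the stand near top (177,209), side (222,300). The drift is at top (250,214). The smaller black heel piece is at top (339,192), side (276,180). The red one, the big black one and the orange key are decoys. I'll enlarge both.

Run:
```python
from h import *
crop("top0",150,180,210,240,6,"c1"); crop("top0",305,160,375,240,6,"c2"); crop("side0",180,260,270,340,5,"c3"); crop("side0",235,155,315,220,5,"c4")
I=[cv2.imread(f"pics/c{i}.png") for i in (1,2,3,4)]
W=np.zeros((600,800,3),np.uint8)
a=cv2.resize(I[0],(240,240)); 
def put(im,x,y,w,h): W[y:y+h,x:x+w]=cv2.resize(im,(w,h),interpolation=cv2.INTER_CUBIC)
put(I[0],0,0,300,300); put(I[1],340,0,262,300); put(I[2],0,300,337,300); put(I[3],340,300,369,300)
cv2.imwrite("pics/m1.png",W)
```

```text
(no output)
```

View pics/m1.png

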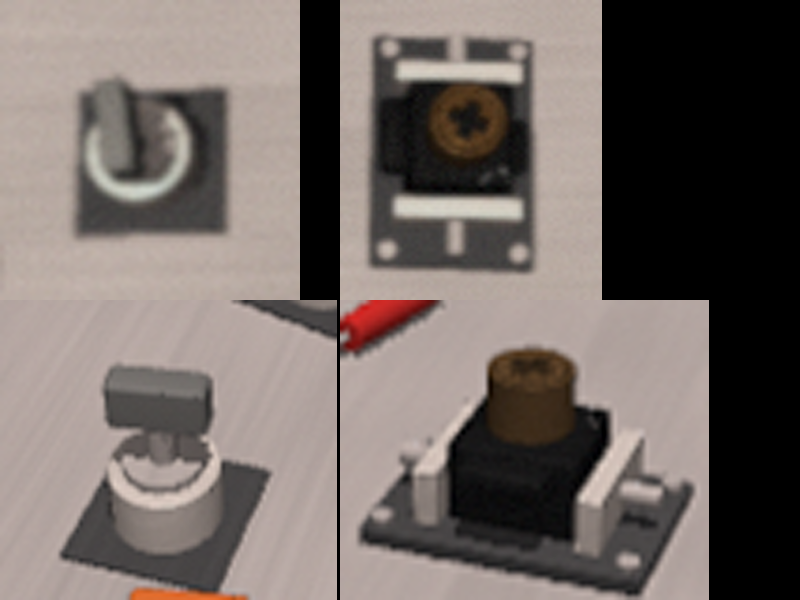

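Run:
```python
from h import *
np.set_printoptions(precision=4,suppress=True)
print("mouth",atz("top0",338.9,192,.096)); 
print("mouth side",atz("side0",*(235+192/369*80, 155+(370-300)*65/300),.096))
print("stand top ring",atz("top0",150+138/5,180+148/5,.038))
print("handle top",atz("top0",150+115/5,180+115/5,.09), "grip side",atz("side0",180+158*90/337,260+95*80/300,.077))
print("plate corners",[atz("top0",150+u/5,180+v/5,.004)[:2] for u,v in ((80,90),(228,90),(225,234),(77,236))])
print(np.array(__import__('station').optics.snapshot("wrist")["mount"]))
```

```text
mouth [ 0.5545 -0.1579  0.096 ]
mouth side [ 0.5553 -0.1507  0.096 ]
stand top ring [0.5375 0.2339 0.038 ]
handle top [0.5421 0.2332 0.09  ] grip side [0.5402 0.2389 0.077 ]
plate corners [array([0.5765, 0.2718]), array([0.5741, 0.1961]), array([0.4993, 0.1971]), array([0.5007, 0.2719])]
[[-0.0015 -0.9623 -0.2718  0.0687]
 [ 1.     -0.0012 -0.0011  0.0013]
 [ 0.0007 -0.2718  0.9623 -0.1753]
 [ 0.      0.      0.      1.    ]]
```

>>> apply_moves --rows '[[0.4,[-42.7,-14.7,0],-28],[0.4,[-42.7,-14.7,0],-28],[0.4,[-42.7,-14.7,0],-28],[0.4,[-42.7,-14.7,0],-28],[0.4,[-42.7,-14.7,0],-28],[0.4,[-42.7,-14.7,0],-28],[0.4,[-42.7,-14.7,0],-28],[0.4,[-42.7,-14.7,0],-28],[0.4,[-42.7,-14.7,0],-28],[0.4,[-42.7,-14.7,0],-28]]'

```text
time: 1.15
tcp_pos: [0.5427, 0.2273, 0.197]
eef_rot: [0.001, -0.067, 0.998, -0.003]
ft_force: [-1.2, 0.3, 0.8]
opening: 0.0513
finger_force: 0.0
```

Run:
```python
from h import *
np.set_printoptions(precision=4,suppress=True)
snap("wrist","w1"); s=manip.state(); print(s["time"],s["joint_positions"],s["opening"],s["ft_force"]); print(pose())
cv2.imwrite("pics/w1b.png",cv2.resize(cv2.imread("pics/w1.png"),(800,600),interpolation=cv2.INTER_CUBIC))
```

```text
1.2 [-0.5669  0.3923  0.1963  1.407  -0.0707  1.3492  1.3343] 0.05118350378962748 [ 3.0528 -1.3289  0.1591]
[[-0.9911 -0.1328  0.0025  0.5429]
 [-0.1328  0.9911 -0.005   0.2275]
 [-0.0018 -0.0053 -1.      0.1968]
 [ 0.      0.      0.      1.    ]]
```

View pics/w1b.png

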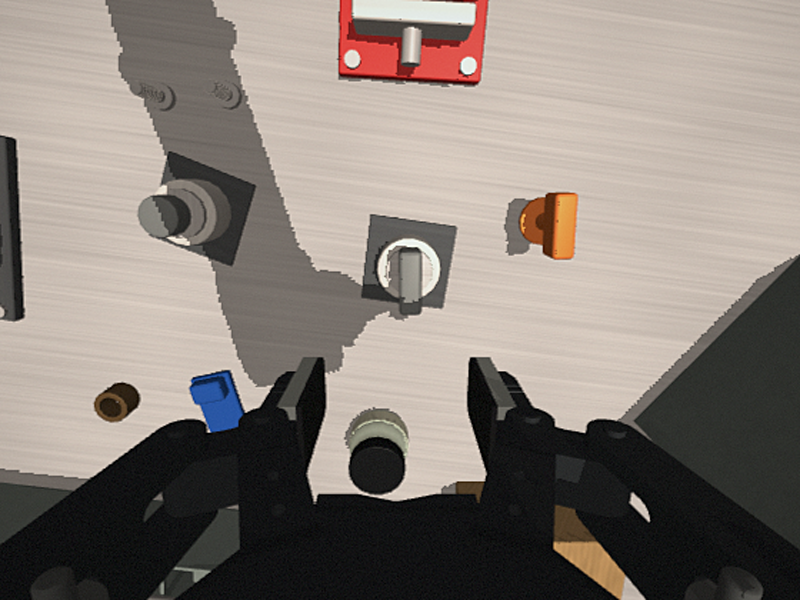

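The wrist view shows the key with its ring at (410,270) and its handle nearly aligned at (410,280), clear of the fingers. I'll enlarge that area.

Run:
```python
from h import *
crop("w1",245,145,325,220,8,"w1c")
```

```text
(no output)
```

View pics/w1c.png

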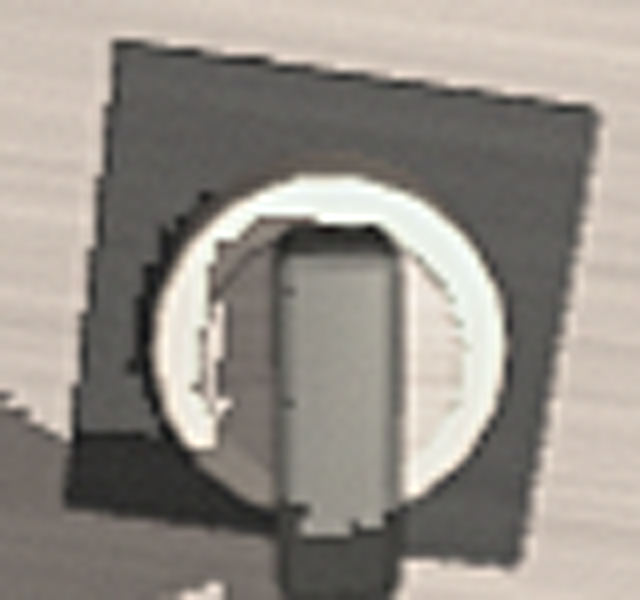

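Run:
```python
from h import *
np.set_printoptions(precision=4,suppress=True)
g=lambda u,v,z: atz("w1",245+u/8,145+v/8,z)[:2]
for z in (.086,.092): print(z,g(339,422,z),"edges",g(283,300,z),g(281,560,z),g(398,300,z),g(395.5,560,z),"len",np.linalg.norm(g(339,252,z)-g(339,595,z)))
for z in (.034,.04): print("ring",g(330,345,z), np.linalg.norm(g(152,345,z)-g(507,345,z)))
for z in (.003,.006): c=[g(*p,z) for p in((115,40),(600,108),(520,570),(67,505))]; print("plate",np.mean(c,0),np.linalg.norm(c[0]-c[1]),np.linalg.norm(c[0]-c[3]))
a=g(283,300,.09)-g(281,560,.09);b=g(398,300,.09)-g(395.5,560,.09); print(np.degrees([np.arctan2(-a[1],-a[0]),np.arctan2(-b[1],-b[0])]))
t=np.load("pics/w1.npz")["T"]; print(t)
```

```text
0.086 [0.5403 0.2374] edges [0.526  0.2285] [0.5589 0.2327] [0.5242 0.2424] [0.5569 0.2469] len 0.04360232850017012
0.092 [0.5389 0.237 ] edges [0.525  0.2283] [0.5571 0.2324] [0.5231 0.2419] [0.5552 0.2464] len 0.04268829385917821
ring [0.541  0.2376] 0.05144754596925174
ring [0.5398 0.2373] 0.05053486694896733
plate [0.542  0.2377] 0.07517885224764893 0.07422638784050437
plate [0.5414 0.2375] 0.07456800440342916 0.0736232790187943
[7.3019 7.9516]
[[-0.9911 -0.1331  0.0025  0.5427]
 [-0.1332  0.9911 -0.0053  0.2273]
 [-0.0018 -0.0056 -1.      0.197 ]
 [ 0.      0.      0.      1.    ]]
```

>>> apply_moves --rows '[[0.4,[0.1,1.1,3],0],[0.4,[0.1,1.1,6],0],[0.4,[0.1,1.1,9],0],[0.4,[0.1,1.1,12],0],[0.4,[0.1,1.1,14],0],[0.4,[0.1,1.1,14.3],0],[0.4,[0.1,1.1,14.3],0]]'

```text
time: 1.9
tcp_pos: [0.5343, 0.2468, 0.0542]
eef_rot: [-0.001, -0.073, 0.997, 0.0]
ft_force: [-0.0, 0.2, -0.1]
opening: 0.0511
finger_force: 0.0
```

Run:
```python
from h import *
np.set_printoptions(precision=4,suppress=True)
snap("wrist","w2"); print(pose()); crop("w2",130,150,430,375,2.6,"w2b")
```

```text
[[-0.9895 -0.1446  0.0008  0.5355]
 [-0.1446  0.9895  0.0011  0.2469]
 [-0.0009  0.0009 -1.      0.0554]
 [ 0.      0.      0.      1.    ]]
```

View pics/w2b.png

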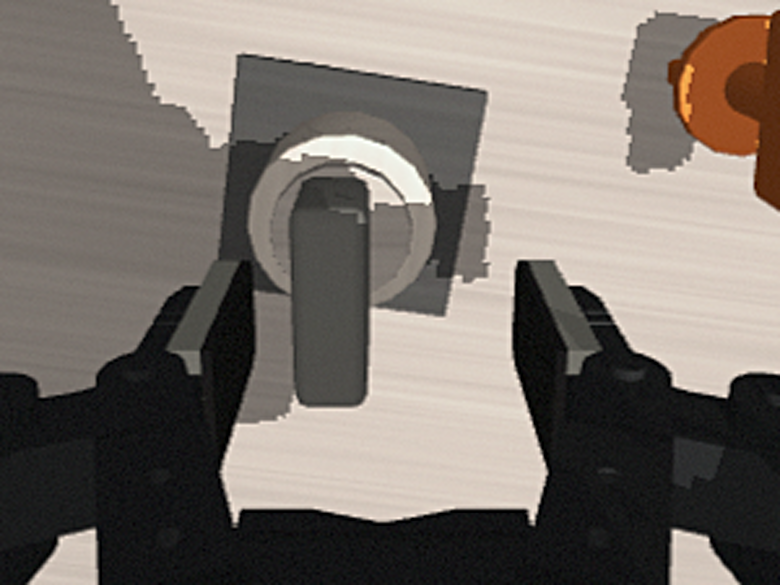

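The key sits left of the finger midline: handle at 331 against a midpoint of 383 in the crop. I'll compute the correction.

Run:
```python
from h import *
np.set_printoptions(precision=4,suppress=True)
g=lambda u,v,z=.086: atz("w2",130+u/2.6,150+v/2.6,z)
print(g(331,307), np.linalg.norm(g(331,208)-g(331,405)),np.linalg.norm(g(294,307)-g(368,307)))
a=g(294,400)-g(299,215);b=g(368,400)-g(368,215);print(np.degrees(np.arctan2([a[1],b[1]],[a[0],b[0]])))
T=pose();print(T, T[:3,:3].T@(g(331,307)-T[:3,3]), "pads px mid:",proj("w2",T[:3,3]-T[:3,2]*.019))
```

```text
[0.5394 0.2378 0.086 ] 0.04425354149600174 0.015130528071593147
[5.1232 7.9646]
[[-0.9895 -0.1446  0.0008  0.5355]
 [-0.1446  0.9895  0.0011  0.2469]
 [-0.0009  0.0009 -1.      0.0554]
 [ 0.      0.      0.      1.    ]] [-0.0026 -0.0096 -0.0306] pads px mid: [275.4834 254.7015]
```

>>> apply_moves --force 80 --rows '[[0.4,[-0.3,-0.95,0.1],0.7],[0.4,[-0.3,-0.95,0.1],0.7],[0.4,[-0.3,-0.95,0.1],0.7],[1,[-0.3,-0.95,0.1],0.7],[1,[-0.3,-0.95,0.1],0.7],[1,[-0.3,-0.95,0.1],0.7],[1,[-0.3,-0.95,0.1],0.7],[1,[-0.3,-0.95,0.1],0.7],[1,[-0.3,-0.95,0.1],0.7]]'

```text
time: 2.85
tcp_pos: [0.5398, 0.2368, 0.0536]
eef_rot: [-0.0, -0.066, 0.998, 0.0]
ft_force: [0.3, 0.4, -0.6]
opening: 0.0
finger_force: 0.0
```

Run:
```python
from h import *
np.set_printoptions(precision=4,suppress=True)
s=manip.state(); print(s["time"],s["opening"],s["finger_force"],s["ft_force"],s["joint_positions"]); print(pose())
```

```text
2.85 8.903705015293605e-06 0.0 [ 0.3174  0.4292 -0.6414] [-0.5655  0.5067  0.1739  1.6029 -0.0976  1.0405  1.339 ]
[[-0.9913 -0.1315 -0.      0.5398]
 [-0.1315  0.9913  0.      0.2368]
 [ 0.      0.     -1.      0.0536]
 [ 0.      0.      0.      1.    ]]
```

Run:
```python
from h import *
snap("wrist","w3"); snap("side","side3")
a=cv2.resize(cv2.imread("pics/w3.png")[150:375,130:430],(400,300)); b=cv2.resize(cv2.imread("pics/side3.png")[210:390,120:360],(400,300))
cv2.imwrite("pics/m3.png",cv2.resize(np.vstack([np.hstack([a,b])]),None,fx=2,fy=2)[:, :][:600,:1600] if 0 else np.hstack([a,b]))
```

```text
(no output)
```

View pics/m3.png

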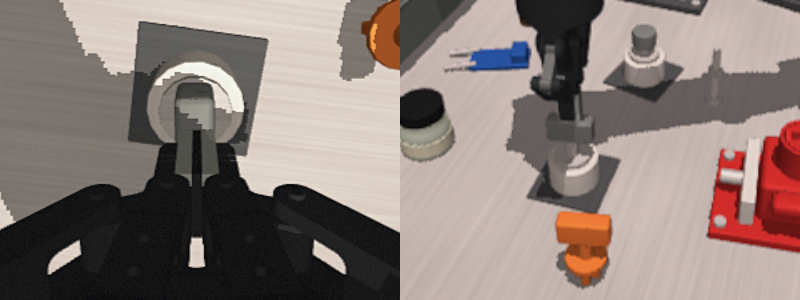

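```bash
python3 - <<'E'
from h import *
np.set_printoptions(precision=4,suppress=True)
T=np.load("pics/w2.npz")["T"]; print(cam("w2")[1][0,0])
P=lambda p:(proj("w2",(T@np.array([*p,1]))[:3])-[130,150])*2.6
for z in(0,-.006,-.019,-.031,-.04): print(z,P((.011,-.0255,z)),P((.011,.0255,z)),P((-.011,.0255,z)))
c=(.5397,.2376)
from itertools import product
d=np.array([np.cos(.131),np.sin(.131)]);n=np.array([-d[1],d[0]])
for gz in(.073,.064,.05): print(gz,[ (proj("w2",[*(c+a*.023*d+b*.008*n),gz+.013])-[130,150])*2.6 for a,b in product((-1,1),(-1,1))])
T=pose()
for z in(0,-.02,-.04): print("side3", ((proj("side3",(T@np.array([0,0,z,1]))[:3])-[120,210])/.6+[400,0]), "w3",(proj("w3",(T@np.array([.011,0,z,1]))[:3])-[130,150])*4/3)
E
python3 - <<'E'
import cv2,os
os.chdir(".")
a=cv2.imread("pics/w3.png")[190:340,190:350]; b=cv2.imread("pics/side3.png")[250:340,190:260]
a=cv2.resize(a,(400,375),interpolation=2); b=cv2.resize(b,(400,514),interpolation=2)
import numpy as np
W=np.zeros((514,800,3),'uint8'); W[:375,:400]=a; W[:,400:]=b; cv2.imwrite("pics/m4.png",W)
E
```

```text
296.5628956796509
0 [272.1552 190.3538] [485.607  190.1143] [482.5034 275.0035]
-0.006 [268.5586 198.3898] [488.9176 198.1453] [485.6096 285.433 ]
-0.019 [259.9075 217.7194] [496.8813 217.4638] [493.0558 310.4342]
-0.031 [250.6776 238.3422] [505.3782 238.0759] [500.9606 336.9756]
-0.04 [242.7953 255.9541] [512.6349 255.6795] [507.6793 359.5344]
0.073 [array([288.62  , 200.9612]), array([370.0566, 201.9896]), array([292.8977, 406.1816]), array([368.1681, 407.0722])]
0.064 [array([293.7314, 187.0232]), array([370.7611, 188.0001]), array([297.4267, 382.9398]), array([368.9168, 383.7921])]
0.05 [array([300.6684, 168.1072]), array([371.7173, 169.0136]), array([303.6332, 351.0897]), array([369.9429, 351.8884])]
side3 [573.0415 141.422 ] w3 [194.0743  97.5881]
side3 [571.7562 126.7217] w3 [193.786  112.4458]
side3 [570.4259 111.508 ] w3 [193.4216 131.228 ]
```

View pics/m4.png

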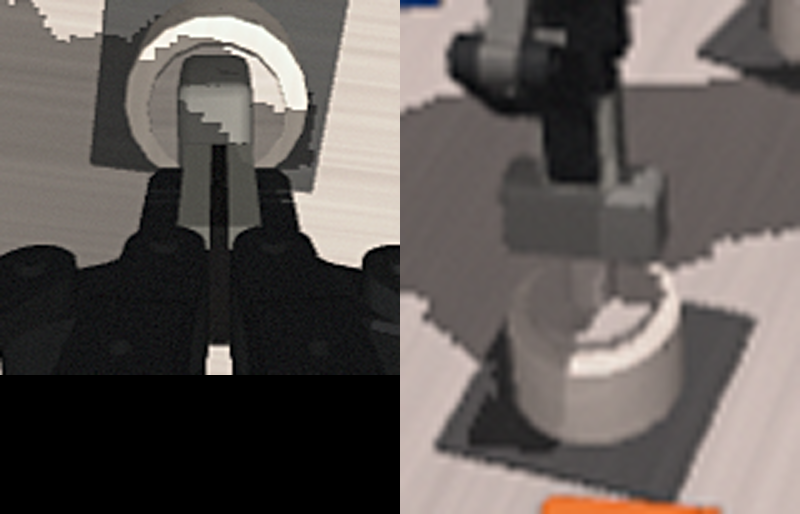

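The fingers shut to 0 just above the handle. Both views show the handle below the tips, at wrist crop (217,115) and side crop (585,215). So the real tips lie about 36 mm behind the reported TCP. I'll reopen and go down carefully, watching the force.

>>> apply_moves --rows '[[0.4,[0,0,0],0],[0.4,[0,0,0],0],[0.4,[0,0,0],0],[0.4,[0,0,0],0],[0.4,[0,0,0.5],0],[0.4,[0,0,1],0],[0.4,[0,0,1.5],0],[0.4,[0,0,2],0],[0.4,[0,0,2],0]]'

```text
time: 3.85
tcp_pos: [0.5389, 0.2364, 0.0324]
eef_rot: [-0.001, -0.066, 0.998, -0.0]
ft_force: [0.2, -1.0, -0.8]
opening: 0.0514
finger_force: 0.0
```

Run:
```python
from h import *
np.set_printoptions(precision=4,suppress=True)
snap("wrist","w4"); print(pose(),manip.state()["ft_force"])
im=cv2.imread("pics/w4.png"); np.save("pics/w4g.npy",im)
T=np.load("pics/w4.npz")["T"]
for z in(0,-.031,-.037,-.043): print(z,[proj("w4",(T@np.array([.011,y,z,1]))[:3]) for y in(-.0255,.0255)])
g=cv2.cvtColor(im,cv2.COLOR_BGR2GRAY)
for r in range(215,270,3): print(r,"".join("%4d"%x for x in g[r,210:350:5]))
```

```text
[[-0.9913 -0.1313 -0.0013  0.5393]
 [-0.1313  0.9913 -0.0006  0.2365]
 [ 0.0014 -0.0005 -1.      0.0329]
 [ 0.      0.      0.      1.    ]] [-0.3179  0.0488  0.1319]
0 [array([234.6592, 223.2325]), array([316.7536, 223.1402])]
-0.031 [array([226.396 , 241.6932]), array([324.3541, 241.5907])]
-0.037 [array([224.4136, 246.1222]), array([326.1777, 246.0175])]
-0.043 [array([222.2709, 250.9092]), array([328.1488, 250.8024])]
215  114 113 114 121  51  50  50  91 179 237 125 124 127 251 245 238 238 239 244 103  99 100  97  97  93 211 210 209
218  114 118 115 116  50  52  50  85 245 231 141 138  75  77  87  96 242 238 238 248 104  95  94  96 109 197 203 207
221  113 115 113 106  49  52  53 140 141 133 100  93 122 123 114 250  65 245 238 240 104 101  97  94 157 209 207 201
224  122 119 118 107  51  48  60 134 138 137 122 120 101 101 103 144 226 119 237 238 247  95  95  96 227 215 215 212
227  116 118 117 104  52  50 102 133 140  88 123  55  59  61  63  62 138 223 188 237 242  77  63  91 217 209 209 209
230  110 112 112  79  49  50 143 135 125 118 107  57  60  63  62  63  51 215 177 243 244 
[... 848 characters left out ...]
54   80  75  52   4  52  49 136 138 117 118  62  78  80  80  82 157 130 122 118 114 138  84  49 118  12  81  89 167
257   77  80  13  10  51  49 131 138 126 118  64  77  77  81  82  81  69 122 122 126 140  44  54 111   4  31  88  78
260   81  80  16  19  55  55  53 139 126 125  62  80  79  78  80  80  72 123 122 140 142  47  48 117  12  23  91  89
263   80  79  10  14  49  52  48 140 133 121  57  77  81  80  81  78  73 124 121 138  90  46  43 158   1  20  93  91
266   77  18  13  17  53  53  54  72 133 119  59  81  78  81  83  76  71 121 137 136  95  55  43 217  12  12  67  90
269   79   9  15  17  60  47  45  44 132 136  52  81  80  81  81  78  75 123 138 102  93  92 101 208  14  16  15  88
```

>>> apply_moves --force 80 --rows '[[0.4,[0,0,0.5],0],[0.4,[0,0,1],0],[0.4,[0,0,1.5],0],[0.4,[0,0,1.5],0],[1,[0,0,1.5],0],[1,[0,0,1.5],0],[1,[0,0,1.5],0],[1,[0,0,1.5],0],[1,[0,0,1.5],0],[1,[0,0,1.5],0]]'

```text
time: 4.9
tcp_pos: [0.5401, 0.2369, 0.0189]
eef_rot: [0.0, -0.066, 0.998, 0.0]
ft_force: [-0.2, 0.1, 1.9]
opening: 0.015
finger_force: 78.0
```

>>> apply_moves --rows '[[1,[0,0,-1],0],[1,[0,0,-2.5],0],[1,[0,0,-4.5],0],[1,[0,0,-7],0],[1,[0,0,-9.5],0],[1,[0,0,-11.5],0],[1,[0,0,-12],0],[1,[0,0,-12],0]]'

```text
time: 5.7
tcp_pos: [0.5401, 0.2369, 0.1393]
eef_rot: [0.001, -0.066, 0.998, 0.0]
ft_force: [0.5, -0.8, -3.2]
opening: 0.0152
finger_force: 78.2
```

>>> apply_moves --rows '[[1,[-0.1,-2,0],0],[1,[-0.2,-6,0],0],[1,[-0.3,-10.5,0],0],[1,[-0.5,-15,0],0],[1,[-0.6,-19.5,0],0],[1,[-0.8,-24,0],0],[1,[-0.9,-28.5,0],0],[1,[-1,-33,0],0],[1,[-1.2,-37,0],0],[1,[-1.3,-39,0],0]]'

```text
time: 6.7
tcp_pos: [0.6018, -0.1545, 0.1365]
eef_rot: [-0.002, -0.062, 0.998, -0.002]
ft_force: [0.4, -0.2, -1.9]
opening: 0.0149
finger_force: 78.2
```

>>> apply_moves --rows '[[1,[0,-0.7,0],0],[1,[0,-0.7,0],0],[1,[0,-0.7,0],0]]'

```text
time: 7.0
tcp_pos: [0.6046, -0.152, 0.1376]
eef_rot: [-0.001, -0.067, 0.998, 0.001]
ft_force: [0.6, 0.1, -1.8]
opening: 0.0148
finger_force: 78.2
```

Run:
```python
from h import *
np.set_printoptions(precision=4,suppress=True)
snap("wrist","w5"); s=manip.state(); print(pose(),s["joint_positions"],s["ft_force"],s["opening"])
m=proj("w5",[.555,-.155,.096]); print(m)
im=cv2.imread("pics/w5.png"); u,v=int(m[0])-40,max(int(m[1])-40,0); print(u,v)
a=cv2.resize(im[v:v+80,u:u+80],(480,480),interpolation=2)
b=cv2.resize(im,(320,240),interpolation=3)
W=np.zeros((480,800,3),'uint8'); W[:,:480]=a; W[:240,480:]=b; cv2.imwrite("pics/m5.png",W)
```

```text
[[-0.9908 -0.1351 -0.0011  0.6049]
 [-0.1351  0.9908  0.0026 -0.1517]
 [ 0.0008  0.0027 -1.      0.1379]
 [ 0.      0.      0.      1.    ]] [ 0.0186  0.5081  0.3073  1.3947 -0.1572  1.2644  2.0435] [-0.4542  0.1172 -0.8501] 0.015102721344876243
[280.8425 154.4463]
240 114
```

View pics/m5.png

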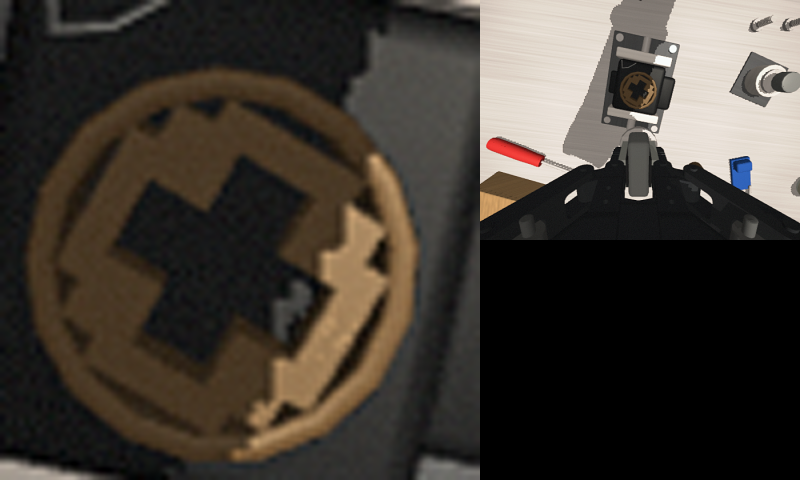

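The mouth is clear in the crop: ring centre (221,265), cross turned about 35° in the image. I'll refine the angle and offsets numerically, comparing against the key seen in the same picture.

Run:
```python
from h import *
np.set_printoptions(precision=4,suppress=True)
im=cv2.imread("pics/w5.png"); T=np.load("pics/w5.npz")["T"]
P=lambda p:proj("w5",(T@np.array([*p,1]))[:3])
print("handle top front",P((.023,-.008,-.067)),P((.023,.008,-.067)),"bottom front",P((.023,-.008,-.041)),P((.023,.008,-.041)))
print("collar front/left/right",P((.019,0,-.021)),P((0,-.019,-.021)),P((0,.019,-.021)), "foot front", P((.012,0,.034)))
tool=lambda u,v,z=.096: (np.linalg.inv(T)@np.append(atz("w5",240+u/6,114+v/6,z),1))[:3]
print("mouth tool",tool(221.5,265),atz("w5",240+221.5/6,114+265/6,.096))
for n,p in dict(UL=((155,180),(115,240)),TR=((245,155),(308,200)),L=((115,240),(165,275)),BL=((140,315),(210,365))).items():
    d=tool(*p[1])-tool(*p[0]); print(n,np.degrees(np.arctan2(d[1],d[0]))%90,np.linalg.norm(d))
# dark cross mask
g=cv2.cvtColor(im,cv2.COLOR_BGR2GRAY)[114:194,240:320]; G=cv2.resize(g,None,fx=6,fy=6,interpolation=2).astype(np.float32)
best=[]
yy,xx=np.mgrid[0:480,0:480]
s=389/48
for cx in range(205,241,3):
  for cy in range(245,281,3):
    for a in np.arange(25,46,1.):
      c,sn=np.cos(np.radians(a)),np.sin(np.radians(a)); X=np.abs((xx-cx)*c+(yy-cy)*sn)/s; Y=np.abs(-(xx-cx)*sn+(yy-cy)*c)/s
      f=lambda e:((X<13.2+e)&(Y<5.2+e))|((X<5.2+e)&(Y<13.2+e))
      i=f(0); o=f(1.5)&~i
      best.append((np.minimum(G[o],90).mean()-np.minimum(G[i],90).mean(),cx,cy,a))
best.sort(); print(best[-6:]); b=best[-1]; print("cross centre tool",tool(b[1],b[2]))
gg=cv2.cvtColor(im,cv2.COLOR_BGR2GRAY)
for r in range(212,270,3): print(r,"".join("%4d"%x for x in gg[r,236:320:3]))
```

```text
handle top front [254.3044 247.0025] [295.038  246.9608] bottom front [258.3934 225.9038] [291.9241 225.8665]
collar front/left/right [275.452  221.1617] [241.8191 253.3646] [309.2985 253.2973] foot front [275.9642 207.4588]
mouth tool [0.0469 0.0007 0.0417] [ 0.558  -0.1575  0.096 ]
UL 34.808782919013 0.008562578138880918
TR 34.81816118498152 0.009178333660796628
L 34.99055821812972 0.00727924212249568
BL 35.77981443266468 0.010457566771376721
[(np.float32(33.21119), 223, 269, np.float64(29.0)), (np.float32(33.23439), 220, 269, np.float64(32.0)), (np.float32(33.534748), 223, 269, np.float64(31.0)), (np.float32(33.581844), 223, 269, np.float64(30.0)), (np.float32(33.63864), 220, 269, np.float64(30.0)), (np.float32(33.661964), 220, 269, np.float64(31.0))]
cross centre tool [0.0464 0.0006 0.0417]
212   57  53  59  61  58  57  53  61 119 131 127 118  70  47  24 101 232 249 252 248 247 245 247 246 249  88 100 155
215   56  53  58  61  52  56  53  73 123 131 126 113  46  55  53  54  57  53  46  30 104 221 238 252 254  99 100 215
218   51  52  57  57  54  58  50  97 124 131 128 110  56  56
[... 1345 characters left out ...]
54  131 133 137 121  90  89  86  86  76  84  86  86  86  87  84  88  86  85  85  80  62  83 101  97 127 235 226 224
257  129  21   0   3  87  86  86  82  79  86  89  87  88  88  86  89  87  91  87  78  66  86  84  99  37   0   0 192
260    0  26  20  18  86  87  87  70  80  85  90  87  86  85  86  89  88  87  85  79  53  90  87 100  91  30  27  21
263   24  18  22  47  86  87  86  40  79  85  87  89  89  91  87  86  87  89  87  81  55  86  88  86 100  25  26  24
266   29  33  34  65  86  87  87   9  78  84  87  88  89  86  91  90  87  88  86  80  54  93  88  86  94  29  35  63
269   24  18  19  94  86  85  88   8  81  85  87  87  89  89  89  91  89  91  88  81  56  69  85  88  88  18  24  32
```

>>> apply_moves --rows '[[1,[0.2,-0.5,0.2],7],[1,[0.3,-1,0.4],14],[1,[0.4,-1.5,0.6],21],[1,[0.6,-2,0.8],28],[1,[0.7,-2.6,1],34.5],[1,[0.7,-2.6,1],34.5],[1,[0.7,-2.6,1],34.5]]'

```text
time: 7.75
tcp_pos: [0.6017, -0.1797, 0.1285]
eef_rot: [-0.0, 0.231, 0.973, 0.001]
ft_force: [0.2, 0.3, -1.3]
opening: 0.015
finger_force: 78.3
```

Run:
```python
from h import *
np.set_printoptions(precision=4,suppress=True)
snap("wrist","w6"); s=manip.state(); print(pose(),s["joint_positions"],s["ft_force"],s["opening"])
m=proj("w6",[.558,-.1575,.096]); u,v=int(m[0])-48,max(int(m[1])-42,0); print(m,u,v)
im=cv2.imread("pics/w6.png")
cv2.imwrite("pics/m6.png",cv2.resize(im[v:v+120,u:u+100],(500,600),interpolation=2))
```

```text
[[-0.8934  0.4493  0.0003  0.6018]
 [ 0.4493  0.8934  0.0013 -0.1797]
 [ 0.0003  0.0013 -1.      0.1287]
 [ 0.      0.      0.      1.    ]] [-0.02    0.5368  0.44    1.3998 -0.2325  1.2562  1.5424] [-0.1837  1.9342 -1.3495] 0.014720349439311078
[275.7535 157.3967] 227 115
```

View pics/m6.png

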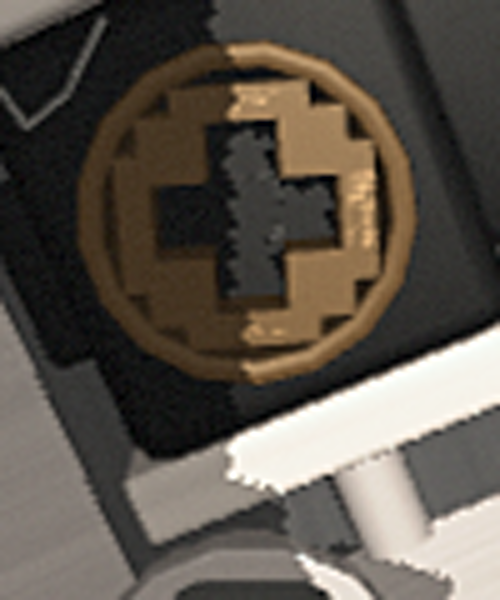

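The cross is centred at crop (246,212) and tilted about −3° from the tool axes. I'll move over it with a −3° spin and come down to just above the rim.

>>> apply_moves --rows '[[1,[1.5,0,0],-1],[1,[3.5,-0.1,0],-3],[1,[5,-0.1,0],-3],[1,[5.03,-0.1,0],-3],[1,[5.03,-0.1,0],-3],[1,[5.03,-0.1,0.8],-3],[1,[5.03,-0.1,1.6],-3],[1,[5.03,-0.1,1.8],-3],[1,[5.03,-0.1,1.8],-3]]'

```text
time: 8.7
tcp_pos: [0.5555, -0.1598, 0.1094]
eef_rot: [-0.001, 0.208, 0.978, -0.0]
ft_force: [0.6, 0.6, -1.8]
opening: 0.0155
finger_force: 78.3
```

Run:
```python
from h import *
np.set_printoptions(precision=4,suppress=True)
s=manip.state(); print(pose(),s["ft_force"],s["wrist_torque"],s["time"])
```

```text
[[-0.9139  0.406  -0.0021  0.5555]
 [ 0.406   0.9139  0.0003 -0.1598]
 [ 0.002  -0.0006 -1.      0.1094]
 [ 0.      0.      0.      1.    ]] [ 0.5862  0.594  -1.7671] [ 0.0543 -0.02   -0.0732] 8.7
```

>>> apply_moves --rows '[[1,[0,0,0.15],0],[1,[0,0,0.3],0],[1,[0,0,0.45],0],[1,[0,0,0.6],0],[1,[0,0,0.7],0],[1,[0,0,0.7],0]]'

```text
time: 9.3
tcp_pos: [0.5563, -0.16, 0.1046]
eef_rot: [0.0, 0.208, 0.978, 0.0]
ft_force: [-1.5, 0.3, 3.5]
opening: 0.0147
finger_force: 79.4
```

>>> apply_moves --rows '[[1,[0,0,0.1],0],[1,[0,0,0.1],0],[1,[0,0,0.1],0]]'

```text
time: 9.6
tcp_pos: [0.5565, -0.16, 0.1044]
eef_rot: [0.001, 0.207, 0.978, 0.0]
ft_force: [-2.9, 1.2, 7.7]
opening: 0.015
finger_force: 80.0
```

Run:
```python
from h import *
np.set_printoptions(precision=4,suppress=True)
s=manip.state(); T=pose(); print(T,s["ft_force"],s["wrist_torque"],s["time"]); print("tool F",T[:3,:3].T@s["ft_force"],"M",T[:3,:3].T@s["wrist_torque"])
```

```text
[[-0.9139  0.4059  0.0016  0.5565]
 [ 0.4059  0.9139  0.0001 -0.16  ]
 [-0.0014  0.0007 -1.      0.1044]
 [ 0.      0.      0.      1.    ]] [-2.9343  1.1729  7.699 ] [ 0.2324  0.7716 -0.0825] 9.6
tool F [ 3.1471 -0.1137 -7.7035] M [0.1009 0.7994 0.0829]
```

>>> apply_moves --rows '[[1,[0.05,0,0],0],[1,[0.1,0,0],0],[1,[0.1,0,0],0]]'

```text
time: 9.9
tcp_pos: [0.5563, -0.1599, 0.1045]
eef_rot: [0.002, 0.207, 0.978, 0.0]
ft_force: [-1.6, 1.2, 8.1]
opening: 0.0151
finger_force: 79.8
```

```bash
cat > st.py <<'E'
from h import *
np.set_printoptions(precision=4,suppress=True)
s=manip.state(); T=pose(); print(s["time"],"pos",T[:3,3],"yaw",np.degrees(np.arctan2(T[1,0],T[0,0])),"tool F",T[:3,:3].T@s["ft_force"],"M",T[:3,:3].T@s["wrist_torque"])
E
python3 st.py
```

```text
9.9 pos [ 0.5563 -0.1599  0.1045] yaw 156.05093964188995 tool F [ 1.9542  0.4702 -8.0737] M [0.119  0.4005 0.0224]
```

>>> apply_moves --rows '[[1,[0,0,-0.3],0],[1,[0,0,-0.3],0],[1,[0,0,-0.1],0],[1,[0,0,0.05],0],[1,[0,0,0.1],0],[1,[0,0,0.1],0]]'

```text
time: 10.5
tcp_pos: [0.5557, -0.1596, 0.1042]
eef_rot: [0.001, 0.207, 0.978, 0.0]
ft_force: [-2.9, 0.9, 12.4]
opening: 0.015
finger_force: 80.7
```

```bash
python3 st.py
```

```text
10.5 pos [ 0.5557 -0.1596  0.1042] yaw 156.05039419667304 tool F [  2.9554  -0.3282 -12.3826] M [0.1282 1.0572 0.0114]
```

>>> apply_moves --rows '[[1,[0,0,-0.2],0],[1,[-0.05,0,-0.14],0],[1,[-0.1,0,-0.14],0],[1,[-0.15,0,-0.14],0],[1,[-0.2,0,-0.14],0],[1,[-0.25,0,-0.14],0],[1,[-0.3,0,-0.14],0],[1,[-0.3,0,-0.14],0]]'

```text
time: 11.3
tcp_pos: [0.556, -0.1597, 0.1043]
eef_rot: [-0.002, 0.207, 0.978, 0.001]
ft_force: [-6.5, 2.8, 12.5]
opening: 0.0151
finger_force: 80.3
```

```bash
python3 st.py
```

```text
11.3 pos [ 0.556  -0.1597  0.1043] yaw 156.05414826228107 tool F [  7.0877  -0.0485 -12.4203] M [0.0716 1.8105 0.0786]
```

>>> apply_moves --rows '[[1,[0.1,0,-0.4],0],[1,[0.1,0,-0.4],0],[1,[0.1,0,-0.1],0],[1,[0.1,0,0.1],0],[1,[0.1,0,0.1],0]]'

```text
time: 11.8
tcp_pos: [0.5577, -0.1606, 0.1043]
eef_rot: [0.001, 0.207, 0.978, 0.0]
ft_force: [-3.7, 1.6, 11.8]
opening: 0.0149
finger_force: 80.7
```

```bash
python3 st.py
```

```text
11.8 pos [ 0.5577 -0.1606  0.1043] yaw 156.05006248416697 tool F [  3.9731  -0.0188 -11.7654] M [0.0853 1.034  0.0068]
```

```bash
cat > fit.py <<'E'
from h import *
from scipy.optimize import minimize
np.set_printoptions(precision=4,suppress=True,linewidth=160)
def run(f,c0,a0):
    im=cv2.imread(f"pics/{f}.png").astype(np.float32); r=im[...,2]; b=im[...,0]
    sat=(r-b)/(r+b+20); T=np.load(f"pics/{f}.npz")["T"]; k=8
    u0,v0=int(c0[0])-40,int(c0[1])-40
    S=cv2.resize(sat[v0:v0+80,u0:u0+80],None,fx=k,fy=k,interpolation=2)
    # sample grid in tool plane at rim
    n=np.linspace(-.0165,.0165,111); X,Y=np.meshgrid(n,n)
    zt=T[2,3]-.096
    def edge(X,Y,L=13.2e-3,W=5.2e-3):
        d=lambda l,w: np.maximum(abs(X)-l,abs(Y)-w)
        return np.minimum(d(L,W),d(W,L))
    D=edge(X,Y); model=1/(1+np.exp(-D/.0004)); w=(abs(D)<.003)
    E,K=cam(f)
    def cost(p):
        c,s=np.cos(p[2]),np.sin(p[2]); P=np.stack([p[0]+c*X-s*Y,p[1]+s*X+c*Y,np.full_like(X,zt)],-1)@T[:3,:3].T+T[:3,3]
        q=(P-E[:3,3])@E[:3,:3]; u=((K[0,0]*q[...,0]/q[...,2]+K[0,2])-u0+.5)*k-.5; v=((K[1,1]*q[...,1]/q[...,2]+K[1,2])-v0+.5)*k-.5
        I=cv2.remap(S,u.astype(np.float32),v.astype(np.float32),1)[w]; m=model[w]
        return -np.corrcoef(I,m)[0,1]
    t0=(np.linalg.inv(T)@np.append(atz(f,*c0,.096),1))[:3]
    best=min((minimize(cost,[t0[0]+dx,t0[1]+dy,np.radians(a0+da)],method="Nelder-Mead",options=dict(initial_simplex=None,xatol=1e-5,fatol=1e-6)) for dx in(-.001,.001) for dy in(-.001,.001) for da in(-5,0,5)),key=lambda r:r.fun)
    p=best.x; w_=T@np.array([p[0],p[1],zt,1]); a=np.degrees(np.arctan2(T[1,0],T[0,0]))-np.degrees(p[2])
    print(f,"corr",-best.fun,"tool",p[:2],"ang",np.degrees(p[2])%90,"world",w_[:3],"cross yaw mod90",a%90)
    c,s=np.cos(p[2]),np.sin(p[2])
if __name__=="__main__":
    run("w5",(276.9,158.2),34); run("w6",(276.3,157.4),-3)
    # collar in w6
    g=cv2.cvtColor(cv2.imread("pics/w6.png"),cv2.COLOR_BGR2GRAY)
    for r in range(216,252,3): print(r,"".join("%4d"%x for x in g[r,236:320:3]))
E
python3 fit.py; python3 -c "
print(1)"
```

```text
w5 corr 0.8241579283068217 tool [0.0474 0.0004] ang 30.257110505647827 world [ 0.5575 -0.1578  0.0961] cross yaw mod90 67.45071407217713
w6 corr 0.7859811423318103 tool [0.0496 0.0003] ang 85.63413047491998 world [ 0.5574 -0.1571  0.096 ] cross yaw mod90 67.68475007686652
216  126 125 125 132  51  55 139 142 145 147 149 147 147 126  42  49 100  94 101  99  98 191 220 224 206 133  99  86
219  128 124 124 123  72  57  59 152 150 148 144  65  48  48  49  58 105  96  93  95  76 172 211 221 217 176 246 229
222  123 121 127 129 137  49  53 138 129  39  49  80  90  87  88  88  92  97  93 101  95 134 196 221 221 195 228 226
225  128 134 130 127 127  79  55  53  58  86  85 125 135 135 136 133 127 144  99  62  49 125 180 218 224 224 225 224
228  130 125 127 124 124 130  49  83  95 130 126 130 126 129 128 129 129 162 247 152  98 133 129 124 111 226 216 229
231  127 126 125 124 122 128  88 131 127 128  83  63  64  65  68  67  69  64 240 225 236 104 130 128 127 127 118 162
234  125 126 124 124 126  86 132 127 131  49  57  58  58  58  59  58  57  55  52 179 224 232  84 135 127 127 123 228
237  122 128 124 124  98 123 124 124 107  53  60  59  61  61  59  59  56  58  53  78 224 221 229  91 125 123 127 239
240  124 121 123 122 117 130 133 132  73  58  60  58  59  62  60  62  59  58  58  40 241 202 232 233 123 127 127 176
243  125 120 122 120 131 127 128 130  43  58  61  61  61  58  61  59  61  61  57  52 131 127 231 226  94 125 126 161
246  124 120 128 119 127 123 123 129  49  58  58  56  59  58  58  56  61  61  59  59 115 116 226 222 158 130 124 229
249  129 129 126 116 128  83  83  84  51  63  68  70  68  70  70  70  70  69  67  59  79 102 101 104 124 126 125 240
1
```

>>> apply_moves --rows '[[1,[0,0,-0.4],0],[1,[0.3,0,-0.4],-1.5],[1,[0.3,0,-0.4],-1.5],[1,[0.3,0,-0.1],-1.5],[1,[0.3,0,0.1],-1.5],[1,[0.3,0,0.1],-1.5]]'

```text
time: 12.4
tcp_pos: [0.554, -0.1589, 0.1045]
eef_rot: [0.0, 0.195, 0.981, 0.001]
ft_force: [-6.9, 2.3, 18.3]
opening: 0.0153
finger_force: 81.6
```

```bash
python3 st.py
```

```text
12.4 pos [ 0.554  -0.1589  0.1045] yaw 157.54800391058487 tool F [  7.2264  -0.462  -18.3155] M [0.0804 1.9164 0.063 ]
```

```bash
cat > col.py <<'E'
from h import *
np.set_printoptions(precision=4,suppress=True,linewidth=160)
for f in("w5","w6"):
    g=cv2.cvtColor(cv2.imread(f"pics/{f}.png"),cv2.COLOR_BGR2GRAY).astype(np.float32); g=cv2.GaussianBlur(g,(0,0),.7)
    T=np.load(f"pics/{f}.npz")["T"]; E,K=cam(f)
    def samp(P):
        P=np.asarray(P)@T[:3,:3].T+T[:3,3]; q=(P-E[:3,3])@E[:3,:3]
        return cv2.remap(g,(K[0,0]*q[...,0]/q[...,2]+K[0,2]).astype(np.float32),(K[1,1]*q[...,1]/q[...,2]+K[1,2]).astype(np.float32),1)
    th=np.radians(np.r_[-75:-25:2,25:75:2, -24:25:2]); res=[]
    for z in(-.024,-.021,-.018,-.015):
      for x in np.arange(-.005,.003,.00025):
        for y in np.arange(-.002,.0041,.00025):
          r=lambda r:samp(np.stack([x+r*np.cos(th),y+r*np.sin(th),np.full_like(th,z)],-1)[None])[0]
          res.append((np.mean(np.minimum(abs(r(.0187)-r(.0195)),30)),z,x,y))
    for z in(-.024,-.021,-.018,-.015): print(f,z,[np.round(q,4) for q in sorted([q for q in res if q[1]==z])[-2:]])
    # handle sides: profile across tool y on top face
    y=np.arange(-.014,.0141,.0005)
    p=np.mean([samp(np.stack([np.full_like(y,x),y,np.full_like(y,-.067)],-1)[None])[0] for x in np.arange(.0,.014,.001)],0); print("handle y prof",p.astype(int))
    x=np.arange(.010,.034,.0005); p=np.mean([samp(np.stack([x,np.full_like(x,yy),np.full_like(x,-.067)],-1)[None])[0] for yy in np.arange(-.004,.0055,.001)],0); print("handle x prof",p.astype(int))
E
python3 col.py
```

```text
w5 -0.024 [array([22.338 , -0.024 , -0.0007,  0.001 ]), array([22.7895, -0.024 , -0.0007,  0.0013])]
w5 -0.021 [array([23.073 , -0.021 , -0.0017,  0.0015]), array([23.5428, -0.021 , -0.0017,  0.0013])]
w5 -0.018 [array([23.5498, -0.018 , -0.0025,  0.0015]), array([23.8404, -0.018 , -0.0027,  0.0015])]
w5 -0.015 [array([23.5282, -0.015 , -0.0035,  0.0015]), array([23.6308, -0.015 , -0.0037,  0.001 ])]
handle y prof [23 26 34 41 45 47 49 52 57 66 73 65 41 27 25 41 69 79 82 84 86 87 87 87 87 87 87 87 87 87 87 87 87 87 87 87 87 87 87 87 86 84 81 78 66 37 24 29 46 67 73 65 55
 51 49 47 45]
handle x prof [ 87  87  87  87  87  87  87  88  87  87  87  87  87  87  88  88  87  87  87  86  85  85  83  79  73  67  63  61  61  61  61  61  61  60  60  60  59  58  59
  81 132 153 149 137 122 101  93  87]
w6 -0.024 [array([22.5343, -0.024 ,  0.    ,  0.0005]), array([22.7187, -0.024 ,  0.    ,  0.0003])]
w6 -0.021 [array([22.8966, -0.021 , -0.0012,  0.0013]), array([23.0427, -0.021 , -0.0012,  0.001 ])]
w6 -0.018 [array([23.5307, -0.018 , -0.0022,  0.001 ]), array([23.6614, -0.018 , -0.002 ,  0.0013])]
w6 -0.015 [array([24.3191, -0.015 , -0.003 ,  0.001 ]), array([24.6938, -0.015 , -0.003 ,  0.0013])]
handle y prof [22 22 28 36 40 41 42 45 49 56 65 64 45 28 23 31 57 74 78 80 82 84 84 84 84 84 84 84 84 83 84 84 84 84 84 84 84 83 83 84 83 81 79 77 70 46 24 24 33 54 67 63 53
 49 46 43 40]
handle x prof [ 84  84  84  84  84  84  84  84  84  84  84  84  84  84  84  84  84  84  84  84  83  82  81  81  78  73  67  62  59  59  59  59  58  58  58  58  57  57  56
  56  63  93 123 131 133 128 108  88]
```

>>> apply_moves --rows '[[1,[0,0,-1],0],[1,[0,0,-2.2],0],[1,[-2,0,-2.2],0],[1,[-4.5,0,-2.2],0],[1,[-5.2,0,-2.2],0],[1,[-5.2,0,-2.2],0],[1,[-5.2,0,-2.2],0]]'

```text
time: 13.1
tcp_pos: [0.6012, -0.1786, 0.1224]
eef_rot: [-0.001, 0.195, 0.981, 0.0]
ft_force: [-0.4, -0.5, -1.9]
opening: 0.015
finger_force: 78.5
```

```bash
python3 - <<'E'
from h import *
snap("wrist","w7"); snap("side","side7")
import fit
m=proj("w7",[.5575,-.1575,.096]); print(m,pose()[:3,3]); fit.run("w7",m,0)
E
sed -i 's/("w5","w6")/("w7",)/' col.py; python3 col.py
```

```text
[279.6101 158.908 ] [ 0.6013 -0.1784  0.1228]
w7 corr 0.7788110587067726 tool [0.0488 0.0029] ang 89.79428354191076 world [ 0.5572 -0.1573  0.0961] cross yaw mod90 67.74702701294959
w7 -0.024 [array([23.3654, -0.024 , -0.0002,  0.0003]), array([23.6119, -0.024 , -0.0002,  0.0005])]
w7 -0.021 [array([23.8146, -0.021 , -0.0012,  0.0007]), array([24.1725, -0.021 , -0.0012,  0.001 ])]
w7 -0.018 [array([24.383 , -0.018 , -0.0022,  0.0013]), array([24.714 , -0.018 , -0.0022,  0.001 ])]
w7 -0.015 [array([24.669 , -0.015 , -0.0032,  0.001 ]), array([25.0873, -0.015 , -0.003 ,  0.0013])]
handle y prof [21 22 28 36 40 42 43 46 50 57 65 65 46 28 24 32 57 75 78 80 83 84 84 84 84 84 84 84 84 84 84 84 84 84 84 84 84 84 84 84 84 82 79 77 71 47 25 24 34 54 67 63 54
 49 47 46 43]
handle x prof [ 84  84  84  84  84  84  84  84  84  84  84  84  84  84  84  84  84  84  84  84  84  83  82  81  78  72  66  61  59  59  59  59  59  59  58  58  58  58  57
  56  68 102 126 129 128 120 100  85]
```

>>> apply_moves --rows '[[1,[2,0.1,0],0],[1,[4.5,0.17,0],0],[1,[5.07,0.17,0],0],[1,[5.07,0.17,0],0],[1,[5.07,0.17,0.6],0],[1,[5.07,0.17,1.2],0],[1,[5.07,0.17,1.2],0],[1,[5.07,0.17,1.2],0]]'

```text
time: 14.0
tcp_pos: [0.5561, -0.1582, 0.1103]
eef_rot: [-0.0, 0.195, 0.981, -0.0]
ft_force: [0.2, 0.1, -1.6]
opening: 0.0148
finger_force: 78.5
```

```bash
python3 st.py
```

```text
14.0 pos [ 0.5561 -0.1582  0.1103] yaw 157.5394045224961 tool F [-0.1286  0.1572  1.591 ] M [ 0.0215  0.0077 -0.0571]
```

>>> apply_moves --rows '[[1,[0.11,0.04,0],0],[1,[0.11,0.04,0.2],0],[1,[0.11,0.04,0.4],0],[1,[0.11,0.04,0.6],0],[1,[0.11,0.04,0.75],0],[1,[0.11,0.04,0.75],0]]'

```text
time: 14.6
tcp_pos: [0.5554, -0.1572, 0.1046]
eef_rot: [0.0, 0.195, 0.981, 0.0]
ft_force: [-1.2, 0.5, 4.7]
opening: 0.0149
finger_force: 79.5
```

```bash
python3 st.py
```

```text
14.6 pos [ 0.5554 -0.1572  0.1046] yaw 157.54996110463583 tool F [ 1.2832  0.0308 -4.7057] M [-0.0023  0.552  -0.077 ]
```

>>> apply_moves --rows '[[1,[0,0,-0.25],0],[1,[-0.08,-0.06,-0.25],0],[1,[-0.08,-0.06,0],0],[1,[-0.08,-0.06,0.05],0],[1,[-0.08,-0.06,0.05],0]]'

```text
time: 15.1
tcp_pos: [0.5559, -0.1582, 0.1026]
eef_rot: [0.0, 0.195, 0.981, -0.0]
ft_force: [1.0, 0.8, -2.2]
opening: 0.0152
finger_force: 78.5
```

```bash
python3 st.py
```

```text
15.1 pos [ 0.5559 -0.1582  0.1026] yaw 157.54786671442315 tool F [-0.5716  1.1175  2.1655] M [ 0.0295 -0.3242 -0.009 ]
```

It's in: z has dropped below the rim with no contact force. Going deeper now.

>>> apply_moves --rows '[[1,[0,0,0.15],0],[1,[0,0,0.3],0],[1,[0,0,0.45],0],[1,[0,0,0.6],0],[1,[0,0,0.75],0],[1,[0,0,0.75],0]]'

```text
time: 15.7
tcp_pos: [0.5559, -0.1581, 0.0953]
eef_rot: [0.0, 0.195, 0.981, -0.0]
ft_force: [1.9, 0.5, -2.1]
opening: 0.015
finger_force: 78.5
```

```bash
python3 st.py
```

```text
15.7 pos [ 0.5559 -0.1581  0.0953] yaw 157.5466401412292 tool F [-1.526   1.1751  2.1027] M [-0.0344 -0.3732 -0.0151]
```

>>> apply_moves --rows '[[1,[0,0,0.15],0],[1,[0,0,0.3],0],[1,[0,0,0.45],0],[1,[0,0,0.6],0],[1,[0,0,0.75],0],[1,[0,0,0.9],0],[1,[0,0,1.05],0],[1,[0,0,1.2],0],[1,[0,0,1.3],0],[1,[0,0,1.3],0]]'

```text
time: 16.7
tcp_pos: [0.556, -0.1581, 0.0827]
eef_rot: [0.0, 0.195, 0.981, 0.0]
ft_force: [-0.3, -0.0, 5.4]
opening: 0.015
finger_force: 79.1
```

```bash
python3 st.py
```

```text
16.7 pos [ 0.556  -0.1581  0.0827] yaw 157.54941653889287 tool F [ 0.2904 -0.1459 -5.3641] M [ 0.0412 -0.0006  0.0308]
```

>>> apply_moves --rows '[[1,[0,0,0.1],0],[1,[0,0,0.2],0],[1,[0,0,0.3],0],[1,[0,0,0.3],0],[1,[0,0,0.3],0]]'

```text
time: 17.2
tcp_pos: [0.556, -0.1582, 0.0809]
eef_rot: [0.0, 0.195, 0.981, 0.0]
ft_force: [-1.9, 1.1, 9.7]
opening: 0.0151
finger_force: 80.2
```

```bash
python3 st.py
```

```text
17.2 pos [ 0.556  -0.1582  0.0809] yaw 157.5503598784165 tool F [ 2.1299  0.2769 -9.7129] M [-0.0124  0.4648  0.0074]
```

>>> apply_moves --rows '[[1,[0,0,0.1],0],[1,[0,0,0.15],0],[1,[0,0,0.15],0],[1,[0,0,0.15],0],[1,[0,0,0.15],0]]'

```text
time: 17.7
tcp_pos: [0.5561, -0.1581, 0.0808]
eef_rot: [0.001, 0.195, 0.981, 0.0]
ft_force: [-4.0, 2.1, 16.6]
opening: 0.0146
finger_force: 81.2
```

```bash
python3 st.py
```

```text
17.7 pos [ 0.5561 -0.1581  0.0808] yaw 157.55196441193425 tool F [  4.4581   0.4775 -16.6195] M [ 0.0145  1.0588 -0.0913]
```

>>> apply_moves --rows '[[1,[0,0,0.05],0],[1,[0,0,0.05],0],[1,[0,0,0.05],0],[1,[0,0,0.05],0]]'

```text
time: 18.1
tcp_pos: [0.5561, -0.1582, 0.0808]
eef_rot: [0.001, 0.195, 0.981, 0.0]
ft_force: [-5.7, 1.9, 18.3]
opening: 0.0154
finger_force: 81.5
```

```bash
python3 st.py; python3 -c "
from station import manip
print(manip.close_job())"; python3 st.py
```

```text
18.1 pos [ 0.5561 -0.1582  0.0808] yaw 157.54552171624087 tool F [  5.9389  -0.3353 -18.3351] M [ 0.0383  1.2381 -0.0318]
the job is handed in; nothing more can be done
None
the job is handed in; nothing more can be done
```

The key is meshed in the bronze ferrule and pressed home, still gripped, with about 20 N on the heel piece (limit 40 N), and I handed the job in at 18.1 s. Home is inferred from 23.7 mm of travel below rim contact (24 mm expected) and a hard stop there, not from a final picture.

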